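Dial the key box's dot code and open its bolt

TASK

The mower's ignition keys are in the blue lock box on the bench: roll its three thumbwheels until they show four, two and five dots from your left to your right, each pattern squarely on top between the white index lines, then slide the yellow bolt fully open towards the wheels and let go. Press gently: never more than 20 N on a wheel, the bolt or the box, and leave the other things on the bench and box undisturbed.

Things in the scene. Friction and masses are not known exactly. Their poses are not given: they have to be found in the camera images.
- lockbox: Blue sheet-steel key box with a level grey lid, screwed to the bench: 172 mm (its x) by 272 mm (its y), lid top at 76 mm. Origin at the centre of its underside; x points away from the robot, y to the robot's left along the row of wheels, z up. Wheel axles lie along y at x = 0, 62 mm above the bench, wheel tops at 88 mm, both give or take 2 mm of wear. No part of it may be pressed with more than 20 N.
- wheel_left (a joint): Wheel on the robot's left, wanted at 4 dots (3.142). Rim patterns of one to six white dots, 60 degrees apart, orange bars between. Joint value (rad), all wheels: n dots are exactly on top, level with the white index lines, at (n-1) x 1.0472; it grows as the wheel's top moves to the box's +x. Stops at -0.6 and 5.85: no passing from six to one. Stays where it is left; no clicks.
- wheel_mid (a joint): Middle wheel, wanted at 2 dots (1.047). All three wheels: 52 mm in diameter, 22 mm wide, black rubber tread, 12 mm proud of the lid, give or take 2 mm of seat wear, rigid, no give. About 2.5 N along the rim turns one; friction of the tread on a fingertip is roughly 1. It can be rolled by pressing a closed fingertip lightly on its top and dragging along x, in strokes, watching the force.
- wheel_right (a joint): Wheel on the robot's right, wanted at 5 dots (4.189). Otherwise as the other wheels; joint value as for the left wheel.
- wheel_left_crest (a point): Fixed point on the box at the nominal highest point of the rim of the left wheel, midway across its width (box x = 0, y = +42 mm, z = 88 mm); worn axle seats put the real rim up to 2 mm higher or lower, differently for each wheel, which no reading shows. Axes as the lock box's.
- wheel_mid_crest (a point): Fixed point on the box at the nominal highest point of the rim of the middle wheel, midway across its width (box x = 0, y = 0 mm, z = 88 mm); worn axle seats put the real rim up to 2 mm higher or lower, differently for each wheel, which no reading shows. Axes as the lock box's.
- wheel_right_crest (a point): Fixed point on the box at the nominal highest point of the rim of the right wheel, midway across its width (box x = 0, y = -42 mm, z = 88 mm); worn axle seats put the real rim up to 2 mm higher or lower, differently for each wheel, which no reading shows. Axes as the lock box's.
- bolt (a joint): Bolt with a yellow knob on the lid, to the right of the right wheel. Slides along the box's +y, towards the wheels. Joint value (m): 0 shut, 0.016 fully open against its stop. 3 N of friction; stays where it is left. Hidden prongs block it after about 2 mm unless every wheel shows its number to within about 0.2 rad; opened, it locks the wheels.
- bolt_knob (a point): Centre of the top face of the yellow bolt knob, which is 22 mm (box x) by 14 mm (box y) and stands 25 mm above the lid; moves with it; axes as the lock box's. 35 mm of flat lid lie to its right.
- primer_bulb: Black rubber primer bulb, 32 mm across, 22 mm high, standing on the far left corner of the lock box's lid. Leave alone. Origin at the centre of its underside.
- ratchet: Steel ratchet handle, 170 mm long, 35 mm high, lying on the bench along the robot side of the lock box. Leave alone. Origin at the centre of its underside.
- filter_housing: Grey plastic air filter housing, 130 x 150 x 50 mm, flap hinged open to 150 mm high, on the bench to the left. Leave alone. Origin at the centre of its underside.
- valve_cover: Chipped green valve cover, 130 x 85 x 48 mm, beyond the lock box. Leave alone. Origin at the centre of its underside.
- cylinder_head: Finned cast-iron cylinder head, 120 x 100 mm, 80 mm high with its spark plug, beyond the lock box. Leave alone. Origin at the centre of its underside.
- parts_tray: Steel parts tray, 140 x 200 x 30 mm, to the right. Leave alone. Origin at the centre of its underside.
- socket: Steel socket, 24 mm across, 32 mm high, on the bench near the right front. Leave alone. Origin at the centre of its underside.
- oil_bottle: White oil bottle with red cap, 70 mm across, 170 mm high, far left. Leave alone. Origin at the centre of its underside.

How it is judged:
On the way, in this order (a step that is already met when the one before it is completed fails the run):
1. all three wheels show their numbers, each within 0.2 rad, with the bolt still shut (value of joint wheel_left between 2.9416 and 3.3416 rad and value of joint wheel_mid between 0.8472 and 1.2472 rad and value of joint wheel_right between 3.9888 and 4.3888 rad and value of joint bolt below 0.004 m), for 0.2 s.
2. the bolt is slid open (value of joint bolt above 0.0135 m), for 0.2 s.
At the end, for the whole second after the job is handed in: the wheels stand at 4, 2 and 5 dots, each within 0.25 rad (6 mm of rim), the bolt stands open (at least 13.5 of its 16 mm), and the box is released (value of joint wheel_left between 2.8916 and 3.3916 rad and value of joint wheel_mid between 0.7972 and 1.2972 rad and value of joint wheel_right between 3.9388 and 4.4388 rad and value of joint bolt above 0.0135 m and contact force between the fingers and lockbox below 0.1 N); the robot touches nothing.
It fails at once if the lock box, a wheel or the bolt is pressed with more than 20 N (contact force between any of the fingers, the arm and lockbox above 20 N).
It fails at once if another thing is shifted by more than 15 mm (distance of any of primer_bulb, ratchet, filter_housing, valve_cover, cylinder_head, parts_tray, socket, oil_bottle from where it was at the start of the episode above 0.015 m).
It also fails if it takes over 70 s, if anything falls off the work surface, if the arm or the gripper's body presses on something with over 40 N, if the wrist force passes 120 N, or if a joint passes its speed limit or range.

ROBOT

A 6-joint arm with a two-finger parallel gripper is mounted at the origin on the work surface. World frame = base frame: x ahead of the robot, y to its left, z up, the work surface at z = 0. Lengths are in m, angles in rad, forces in N, time in s.
With the tool pointing down it reaches from about 0.425 to 0.95 m from the base axis. Payload 3.5 kg.
Tool frame: the origin (TCP) lies at the very end of the fingers, on their centre line; the grasp point (between the pads) lies 19 mm behind it (grip_depth is the distance from the TCP to the grasp point, in m); x points along the fingers, z is the direction in which the jaws open and shut, and the axes are right-handed (so a half turn about x gives the same grasp; the last joint's range is limited). The gripper opens to 85 mm and grips with 20 to 120 N. Pads are 22 mm wide; open, the fingers measure 114 mm over their backs; the gripper's body (76 mm by 85 mm) begins 54 mm behind the grasp point. The pads swing forward as they close: fully open they stand 13 mm farther back than shut.
Start: joints at [-1.475, 0.286, 1.577, -0, 1.279, -0.15], TCP at [0.164, -0.655, 0.231] pointing down, gripper open.
Joint ranges: [-2.77, 2.77], [-0.9, 2.22], [0.21, 2.48], [-1.53, 4.67], [0.24, 2.81], [-2.84, 2.84]. Speed limits (rad/s): [2.79, 2.79, 3.14, 3.14, 3.14, 3.14].

INTERFACE

Orientations are given as a unit quaternion [x, y, z, w].
In Python, from plant import get_state, read_camera, calibration, sign_off, recognise, grip_depth gives the robot as it stands. The module is installed in compiled form; this text tells all that it offers.
- The arm moves only by the tool servo_tool, never from a script. Its argument "deltas" is a list that holds one entry, the list of rows, each a list of 4 numbers: the shift along the world's x, y, z scaled (see below), then the turn about the world's z scaled (see below). In form: [[[tx, ty, tz, spin], ...]]. A call has exactly 5 rows; each row is the pose to reach, as a shift and turn from the pose commanded when the call began; what a row does not reach only later rows make up. The controller multiplies each number of a shift by 10 cm and each number of a turn by 90 degrees. A row lasts 1/10 s, in which the tool goes at most 50 mm and 8.59 degrees, less where a joint would pass 70% of its speed; a pose out of reach is approached as far as the arm can. A call with a number of a shift or a turn outside -1 to 1 is refused whole. A call with a gripper value outside its range is refused whole. "claw" is the gripper's target within -1 to 1 (fully open at 1, half-way at 0, shut at -1), set as the call begins (left out, the last holds). The fingers move at their own pace and stop on an object; "force" is the grip in N (left out, the last holds). Time passes only in rows, so rows that repeat a pose let the fingers close, or fill a call up. It gives the time, the measured TCP pose, the force and the opening at its end, in the units of the state.
- get_state(): the state, without advancing time (a new reading comes with each control period).
- read_camera(name): name is "side" or "top"; returns the picture (480x640x3 uint8, blue, green, red); there is no depth.
- calibration(name): a dict with "intrinsics" (3x3 intrinsics, pixels), "R" (3x3) and "t" (3): a world point X has camera coordinates R X + t. Camera axes: x right, y down, z forward; pixel columns grow to the right and rows downward; lengths in m; the calibration is good to about 2 mm. A picture is of the moment at which its call begins. calibration takes no time and is no camera call.
- sign_off(): hands the job in, once; it reports no verdict.
Trained networks look in the newest picture that a camera, given by its name, has taken for a name from the list of things; names that differ only in an ending like _2 or _b are one class to them, and where a whole thing is asked for, a point or a joint stands for the part that bears it (a point fixed in the world has none). Each returns a list of dicts, best first, with "p" (0 to 1); they miss things now and then, are a little off and sometimes report something else, mostly with a low value. They report only what shows in the picture. A call takes as long as a camera call.
- recognise(camera, query): "at" ([x, y, z] in m, in world coordinates, good to about 4 mm: the middle of the surface that is visible of it).
The state is a dict: "time": time; "qpos": joint angles; "dq": joint speeds; "joint_efforts": joint torques, N m; "eef_pos": TCP position; "tcp_rot": TCP orientation; "contact_force": force on the tool from outside, world axes, zero at the start; "wrist_torque": the same for the moment, N m; "opening": opening from 0.0 (shut) to 1.0 (fully open).
Only numpy, scipy, OpenCV 4.12 (cv2) and the standard library are available. Lean on these libraries where they do the work, as an engineer would, in place of code of your own. Each camera call takes 0.05 s, during which the arm holds its last target. There are 200 camera calls.

## Working session

There is one attempt and no reset: what is moved stays moved. The work goes in short steps, Python scripts to look and compute and a tool call to move; the robot and the scene stay as the last step left them, time stands still between calls to the robot, and variables do not carry over. Pictures are saved under pics/ and viewed, about 8 in all and at most 12, crops included, and the job is handed in when it is done.

Besides the shell and the picture viewer there is one more tool, called as name([rows], argument=value, ...), one row to a line, values as JSON. servo_tool: Moves the arm, as the interface text tells. Its arguments: {"type":"object","properties":{"deltas":{"type":"array"},"claw":{"type":"number"},"force":{"type":"number"}},"required":["deltas"]}

```bash
mkdir -p pics; python3 - <<'E'
from plant import *
import cv2
for c in("top","side"):
    im=read_camera(c); cv2.imwrite(f"pics/{c}0.png",im)
    k=calibration(c); print(c,k["intrinsics"],k["R"],k["t"])
for q in["lockbox","wheel_left_crest","wheel_mid","bolt_knob","primer_bulb","ratchet"]:
    for c in("top","side"):
        print(q,c,[( [round(v,4) for v in d["at"]],round(d["p"],2)) for d in recognise(c,q)[:3]])
s=get_state(); print(s["time"],s["eef_pos"],s["tcp_rot"],s["contact_force"])
E
```

```text
top [[462.53914773   0.         316.51920322]
 [  0.         462.53914773 241.41952818]
 [  0.           0.           1.        ]] [[-0.01603182 -0.99986566  0.00341351]
 [-0.9962534   0.01568355 -0.08504818]
 [ 0.08498322 -0.0047642  -0.99637099]] [0.01213479 0.56496793 1.23545339]
side [[467.30918608   0.         319.63619865]
 [  0.         467.30918608 243.73846807]
 [  0.           0.           1.        ]] [[-0.68758606 -0.72606531  0.00738823]
 [-0.49380538  0.46012694 -0.7378614 ]
 [ 0.53233604 -0.51099156 -0.67491182]] [0.38497671 0.33902968 0.74024535]
lockbox top [([0.5127, 0.0837, 0.0779], 0.78)]
lockbox side [([0.4818, 0.1147, 0.0756], 0.69)]
wheel_left_crest top [([0.5107, 0.0891, 0.0779], 0.88)]
wheel_left_crest side [([0.4818, 0.1169, 0.0721], 0.72), ([0.4996, 0.0091, 0.0947], 0.47)]
wheel_mid top []
wheel_mid side [([0.5066, 0.0933, 0.0846], 0.53)]
bolt_knob top [([0.4994, -0.0006, 0.1053], 0.5)]
bolt_knob side [([0.4839, 0.1147, 0.0754], 0.69), ([0.4996, 0.0049, 0.0991], 0.47)]
primer_bulb top [([0.5428, 0.4321, 0.0263], 0.57)]
primer_bulb side [([0.5717, 0.2005, 0.0916], 0.78), ([0.509, 0.0957, 0.0869], 0.17)]
ratchet top [([0.3901, 0.0767, 0.0185], 0.86)]
ratchet side [([0.3849, 0.0974, 0.0219], 0.89)]
0.7 [ 0.16426533 -0.65471777  0.23137221] [ 0.43492237  0.55750884 -0.43494779  0.55753641] [-0.21833924 -0.1734777  -0.13865662]
```

View pics/top0.png

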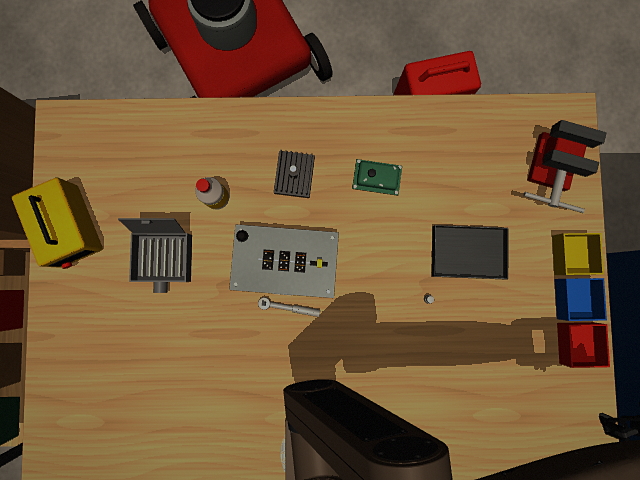

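View pics/side0.png

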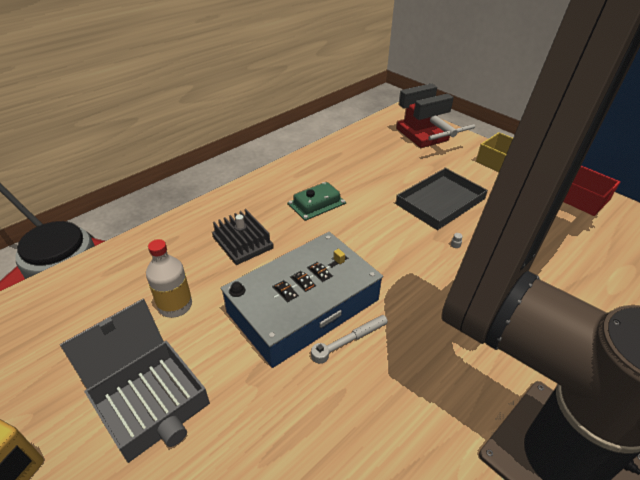

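Top view: box at about px (284,260), with wheels at (268,261), (285,261), (301,262) and the knob at (320,262). Next I'll enlarge these and fit the lid.

```bash
cat > h.py <<'E'
import numpy as np,cv2
from plant import *
def proj(c,X):
    k=calibration(c); p=(k["R"]@np.atleast_2d(X).T).T+k["t"]; p=p@np.array(k["intrinsics"]).T
    return p[:,:2]/p[:,2:]
def unproj(c,uv,z):
    k=calibration(c);R=np.array(k["R"]);t=np.array(k["t"])
    d=R.T@np.linalg.solve(k["intrinsics"],[*uv,1]); o=-R.T@t
    return o+d*(z-o[2])/d[2]
def crop(im,x,y,w,h,s): return cv2.resize(im[y:y+h,x:x+w],None,fx=s,fy=s,interpolation=cv2.INTER_CUBIC)
E
python3 - <<'E'
from h import *
t=cv2.imread("pics/top0.png");s=cv2.imread("pics/side0.png")
a=crop(t,225,218,120,84,6.6)[:,:792]
b=np.zeros((0,0))
cv2.imwrite("pics/ct.png",a)
cv2.imwrite("pics/cs.png",crop(s,264,236,100,75,8))
# lid mask
hsv=cv2.cvtColor(t,cv2.COLOR_BGR2HSV)
m=((hsv[...,1]<40)&(hsv[...,2]>110)).astype(np.uint8); m[:218]=0;m[304:]=0;m[:,:222]=0;m[:,345:]=0
m=cv2.morphologyEx(m,cv2.MORPH_OPEN,np.ones((5,5)))
n,l,st,_=cv2.connectedComponentsWithStats(m);i=1+st[1:,4].argmax()
cs,_=cv2.findContours((l==i).astype(np.uint8),0,2);h=cv2.convexHull(max(cs,key=cv2.contourArea))[:,0]
P=np.array([unproj("top",p,.076)[:2] for p in h.astype(float)],np.float32)
r=cv2.minAreaRect(P);print(st[i],r,cv2.boxPoints(r))
E
```

```text
[ 231  226  106   72 5445] ((0.5118658542633057, 0.08927734196186066), (0.2692374587059021, 0.16943544149398804), 84.67919921875) [[ 0.4150297  -0.03690528]
 [ 0.58373505 -0.05261738]
 [ 0.608702    0.21545997]
 [ 0.43999666  0.23117206]]
```

View pics/ct.png

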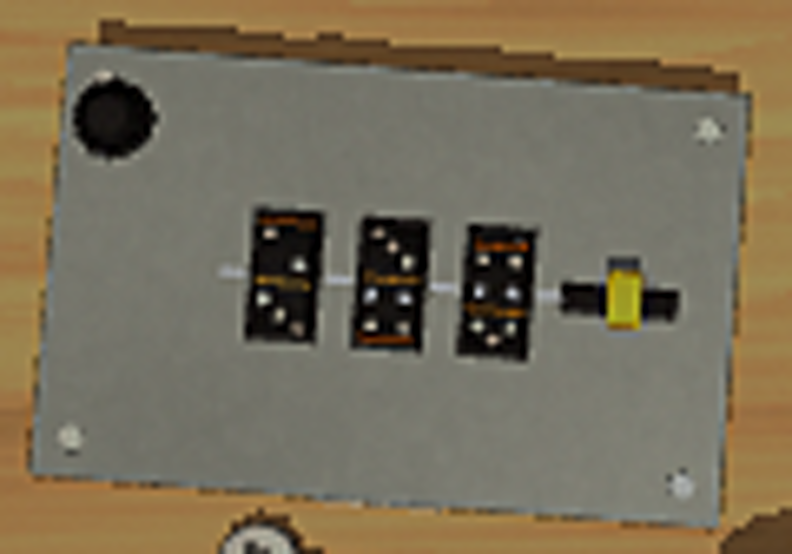

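View pics/cs.png

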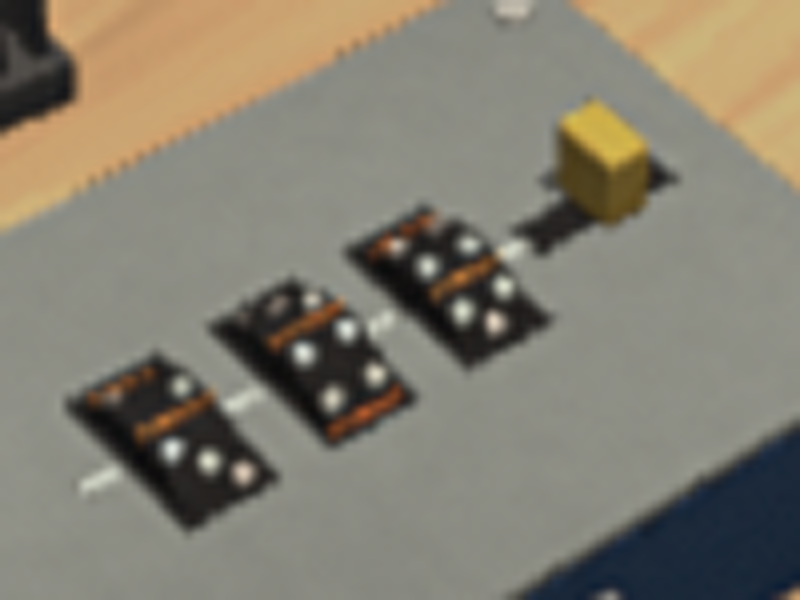

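```bash
cat >> h.py <<'E'
from scipy.spatial.transform import Rotation as Ro
yaw=np.deg2rad(-5.32); C0=np.array([.5119,.0893,0])
def box(p,C=C0): return C+Ro.from_euler('z',yaw).apply(p)
WY=dict(left=.042,mid=0,right=-.042)
def prof(im,c,w,C=C0,dz=0):
    ph=np.linspace(-1.1,1.1,221); ys=np.linspace(-.0085,.0085,18)
    G=np.array([[[-.026*np.sin(p),WY[w]+y,.062+dz+.026*np.cos(p)] for y in ys] for p in ph])
    uv=proj(c,box(G.reshape(-1,3),C)).reshape(221,18,2).astype(np.float32)
    return ph,cv2.remap(im,uv[...,0],uv[...,1],cv2.INTER_CUBIC)
def bars(im,c,w,C=C0):
    from scipy.signal import find_peaks
    ph,T=prof(im,c,w,C); T=T.astype(float); o=(T[...,2]-T[...,0]).mean(1)
    pk,_=find_peaks(o,height=25,prominence=12); return ph[pk].round(2),o[pk].round(0)
def angles(tops,C=C0):
    """print bar angles phi (towards -x), both cameras; also strip picture"""
    out=[]
    for c,im in tops.items():
        for w in WY:
            print(c,w,*bars(im,c,w,C)); out.append(cv2.resize(prof(im,c,w,C)[1],(125,560)))
    return np.hstack(out)
E
python3 - <<'E'
from h import *
I={"top":cv2.imread("pics/top0.png"),"side":cv2.imread("pics/side0.png")}
cv2.imwrite("pics/strip.png",angles(I))
# refine: white index line & knob
t=I["top"]; o=np.array([225,218])
for n,p,z in[("lineL",(232,271),.076),("lineR",(549,295),.076),("knobtop",(625,302),.101),("bulb",(115,118),.09)]:
    q=np.array(p)/6.6+o-.5; X=unproj("top",q,z); print(n,X.round(4),Ro.from_euler('z',-yaw).apply(X-C0).round(4))
q=np.array((603,133))/8+[264,236]-.5
X=unproj("side",q,.101);print("knob side",X.round(4),Ro.from_euler('z',-yaw).apply(X-C0).round(4))
q=np.array((100,480))/8+[264,236]-.5
for q in[(100,480),(515,250)]:
    X=unproj("side",np.array(q)/8+[264,236]-.5,.076);print("line side",Ro.from_euler('z',-yaw).apply(X-C0).round(4))
R=Ro.from_quat(get_state()["tcp_rot"]).as_matrix();print(R.round(3))
for w in WY: print(w,box(np.array([0,WY[w],.088])).round(4))
E
```

```text
top left [-0.97  0.1 ] [69. 69.]
top mid [-0.05  0.99] [80. 87.]
top right [-0.75  0.31] [96. 76.]
side left [0.12] [82.]
side mid [-0.08  0.98] [80. 89.]
side right [0.31] [80.]
lineL [0.5182 0.152  0.076 ] [0.0005 0.063  0.076 ]
lineR [0.5068 0.0273 0.076 ] [ 0.0007 -0.0623  0.076 ]
knobtop [ 0.5026 -0.0024  0.101 ] [-0.0007 -0.0922  0.101 ]
bulb [0.5781 0.1958 0.09  ] [0.0561 0.1121 0.09  ]
knob side [0.503  0.0016 0.101 ] [-0.0007 -0.0881  0.101 ]
line side [0.0001 0.0653 0.076 ]
line side [-0.0004 -0.0606  0.076 ]
[[ 0.     0.97   0.243]
 [-0.     0.243 -0.97 ]
 [-1.    -0.     0.   ]]
left [0.5158 0.1311 0.088 ]
mid [0.5119 0.0893 0.088 ]
right [0.508  0.0475 0.088 ]
```

View pics/strip.png

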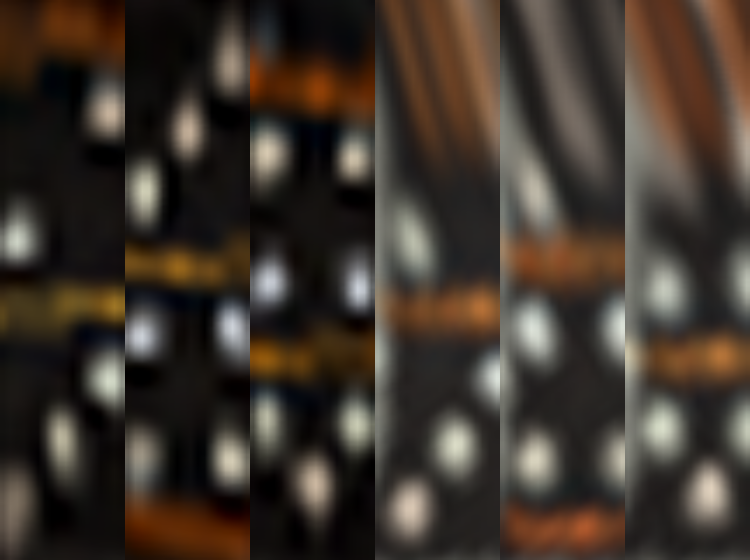

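Fits agree (knob height, bar spacing of 1.05 rad, index lines at x≈0). Values are about left 1.46, mid 2.68 and right 3.355, so the wheels need +1.68, −1.63 and +0.83. I'll travel to the right wheel with the fingers shut.

servo_tool([
  [[0.2,0.2,0,-0.02],[0.4,0.4,0,-0.04],[0.6,0.6,0,-0.06],[0.8,0.8,0,-0.08],[1,1,0,-0.1]],
], claw=-1)

```text
time: 1.2
eef_pos: [0.265, -0.5539, 0.2315]
tcp_rot: [0.478, 0.521, -0.478, 0.521]
contact_force: [-0.4, -0.3, -0.4]
opening: 0.143
```

servo_tool([
  [[0.2,0.2,0,-0.02],[0.4,0.4,0,-0.04],[0.6,0.6,0,-0.06],[0.8,0.8,0,-0.09],[1,1,0,-0.1144]],
])

```text
time: 1.7
eef_pos: [0.365, -0.4538, 0.2315]
tcp_rot: [-0.523, -0.476, 0.523, -0.476]
contact_force: [-0.0, -1.4, -0.3]
opening: 0.002
```

servo_tool([
  [[0.2,0.2,0,0],[0.4,0.4,0,0],[0.6,0.6,0,0],[0.8,0.8,0,0],[1,1,0,0]],
])

```text
time: 2.2
eef_pos: [0.4651, -0.3538, 0.2316]
tcp_rot: [-0.522, -0.477, 0.522, -0.477]
contact_force: [-0.1, -0.5, 0.7]
opening: -0.0
```

servo_tool([
  [[0.1,0.2,0,0],[0.2,0.4,0,0],[0.3,0.6,0,0],[0.357,0.8,0,0],[0.357,1,0,0]],
])

```text
time: 2.7
eef_pos: [0.5004, -0.2537, 0.2315]
tcp_rot: [0.522, 0.477, -0.522, 0.477]
contact_force: [0.2, 0.3, -0.0]
opening: 0.0
```

servo_tool([
  [[0,0.2,0,0],[0,0.4,0,0],[0,0.6,0,0],[0,0.8,0,0],[0,1,0,0]],
])

```text
time: 3.2
eef_pos: [0.4995, -0.1534, 0.2314]
tcp_rot: [-0.522, -0.477, 0.522, -0.477]
contact_force: [0.0, -0.3, -0.4]
opening: 0.002
```

servo_tool([
  [[0,0.2,0,0],[0,0.4,0,0],[0,0.6,0,0],[0,0.8,0,0],[0,1,0,0]],
])

```text
time: 3.7
eef_pos: [0.4994, -0.0535, 0.2314]
tcp_rot: [0.522, 0.477, -0.522, 0.477]
contact_force: [0.2, 0.2, -1.2]
opening: 0.003
```

servo_tool([
  [[0,0.25,-0.15,0],[0,0.5,-0.3,0],[0,0.75,-0.5,0],[0,1,-0.7,0],[0,1,-0.8,0]],
])

```text
time: 4.2
eef_pos: [0.498, 0.0478, 0.1494]
tcp_rot: [-0.521, -0.478, 0.522, -0.477]
contact_force: [-1.1, -0.1, 0.1]
opening: 0.002
```

servo_tool([
  [[0,0.027,-0.2,0],[0,0.027,-0.3,0],[0,0.027,-0.38,0],[0,0.027,-0.41,0],[0,0.027,-0.41,0]],
])

```text
time: 4.7
eef_pos: [0.5001, 0.0476, 0.1104]
tcp_rot: [-0.522, -0.477, 0.522, -0.477]
contact_force: [-1.0, 0.1, 0.2]
opening: -0.001
```

servo_tool([
  [[0,0,-0.06,0],[0,0,-0.12,0],[0,0,-0.16,0],[0,0,-0.18,0],[0,0,-0.19,0]],
])

```text
time: 5.2
eef_pos: [0.4998, 0.048, 0.091]
tcp_rot: [-0.522, -0.477, 0.522, -0.477]
contact_force: [-0.1, 0.3, 0.4]
opening: -0.002
```

servo_tool([
  [[0,0,-0.003,0],[0,0,-0.006,0],[0,0,-0.01,0],[0,0,-0.01,0],[0,0,-0.01,0]],
])

```text
time: 5.7
eef_pos: [0.5, 0.048, 0.0904]
tcp_rot: [0.522, 0.477, -0.522, 0.477]
contact_force: [-0.6, 0.4, -0.0]
opening: -0.002
```

servo_tool([
  [[0,0,-0.003,0],[0,0,-0.006,0],[0,0,-0.01,0],[0,0,-0.01,0],[0,0,-0.01,0]],
])

```text
time: 6.2
eef_pos: [0.5, 0.048, 0.0893]
tcp_rot: [-0.522, -0.477, 0.522, -0.477]
contact_force: [-0.2, -0.4, 0.3]
opening: -0.003
```

servo_tool([
  [[0,0,-0.003,0],[0,0,-0.006,0],[0,0,-0.008,0],[0,0,-0.008,0],[0,0,-0.008,0]],
])

```text
time: 6.7
eef_pos: [0.5, 0.048, 0.0885]
tcp_rot: [-0.522, -0.477, 0.522, -0.477]
contact_force: [0.3, 0.0, 0.2]
opening: 0.002
```

servo_tool([
  [[0,0,-0.003,0],[0,0,-0.006,0],[0,0,-0.008,0],[0,0,-0.008,0],[0,0,-0.008,0]],
])

```text
time: 7.2
eef_pos: [0.5, 0.048, 0.0877]
tcp_rot: [0.522, 0.477, -0.522, 0.477]
contact_force: [-0.3, 0.4, -0.5]
opening: -0.001
```

servo_tool([
  [[0,0,-0.003,0],[0,0,-0.006,0],[0,0,-0.008,0],[0,0,-0.008,0],[0,0,-0.008,0]],
])

```text
time: 7.7
eef_pos: [0.5001, 0.048, 0.0875]
tcp_rot: [0.522, 0.477, -0.522, 0.477]
contact_force: [-3.4, -0.2, 5.3]
opening: 0.002
```

Contact at about z=0.0875, Fz 5 N. Drag.

servo_tool([
  [[0.02,-0.002,0,0],[0.04,-0.004,0,0],[0.06,-0.006,0,0],[0.08,-0.0075,0,0],[0.08,-0.0075,0,0]],
])

```text
time: 8.2
eef_pos: [0.5084, 0.0472, 0.0875]
tcp_rot: [0.522, 0.477, -0.522, 0.477]
contact_force: [-2.2, -0.0, 5.5]
opening: 0.002
```

servo_tool([
  [[0.02,-0.002,0,0],[0.04,-0.004,0,0],[0.06,-0.006,0,0],[0.08,-0.0075,0,0],[0.08,-0.0075,0,0]],
])

```text
time: 8.7
eef_pos: [0.5163, 0.0465, 0.0874]
tcp_rot: [0.522, 0.477, -0.522, 0.477]
contact_force: [-1.7, 0.1, 5.3]
opening: -0.002
```

servo_tool([
  [[0,0,0.03,0],[-0.07,0.006,0.03,0],[-0.12,0.011,0.03,0],[-0.12,0.011,0.012,0],[-0.12,0.011,0.006,0]],
])

```text
time: 9.2
eef_pos: [0.5033, 0.0478, 0.0875]
tcp_rot: [-0.522, -0.477, 0.523, -0.476]
contact_force: [-2.8, 0.4, 4.5]
opening: -0.005
```

servo_tool([
  [[0,0,-0.006,0],[0.02,-0.002,-0.006,0],[0.04,-0.004,-0.006,0],[0.056,-0.005,-0.006,0],[0.056,-0.005,-0.006,0]],
])

```text
time: 9.7
eef_pos: [0.5101, 0.0471, 0.0875]
tcp_rot: [0.522, 0.477, -0.522, 0.477]
contact_force: [-3.2, 0.5, 5.8]
opening: -0.0
```

servo_tool([
  [[0,0,0.04,0],[0,0,0.1,0],[0,0,0.2,0],[0,0,0.3,0],[0,0,0.3,0]],
])

```text
time: 10.2
eef_pos: [0.5111, 0.0469, 0.1192]
tcp_rot: [0.523, 0.476, -0.521, 0.478]
contact_force: [1.0, -0.1, 0.3]
opening: 0.001
```

```bash
cat > look.py <<'E'
import sys
from h import *
n=sys.argv[1]; I={}
for c in("side","top") if len(sys.argv)<3 else ("side",):
    I[c]=read_camera(c)
st=angles(I); im=crop(I["side"],264,236,100,75,6)
cv2.imwrite(f"pics/{n}.png",im)
s=get_state();print(s["time"],s["eef_pos"].round(4) if hasattr(s["eef_pos"],"round") else s["eef_pos"])
E
python3 look.py l1 s
```

```text
side left [0.12] [89.]
side mid [-0.09  0.98] [60. 55.]
side right [0.45] [63.]
10.25 [0.5105 0.047  0.1184]
```

View pics/l1.png

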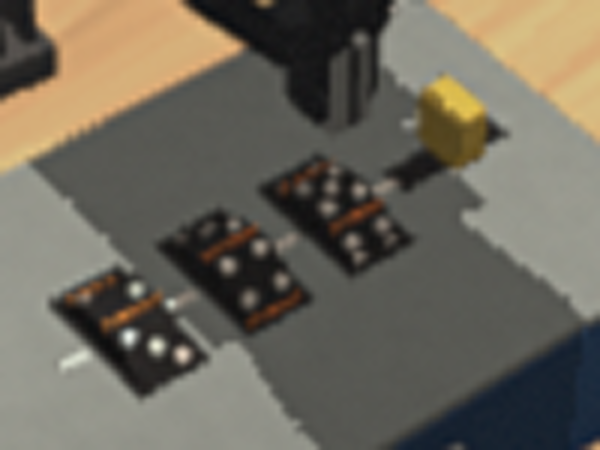

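Right wheel now at about 4.26 (target 4.189, within 0.2): 5 dots sit on top, with the bar of px (355,215) on the robot side. On to the middle wheel.

servo_tool([
  [[0.02,0.1,0,0],[0.05,0.2,0,0],[0.094,0.416,-0.1,0],[0.094,0.416,-0.2,0],[0.094,0.416,-0.25,0]],
])

```text
time: 10.75
eef_pos: [0.518, 0.0894, 0.0902]
tcp_rot: [-0.521, -0.478, 0.523, -0.477]
contact_force: [-0.4, -0.5, 0.3]
opening: -0.001
```

servo_tool([
  [[0,0,-0.003,0],[0,0,-0.006,0],[0,0,-0.01,0],[0,0,-0.01,0],[0,0,-0.01,0]],
])

```text
time: 11.25
eef_pos: [0.5192, 0.0885, 0.0913]
tcp_rot: [0.523, 0.476, -0.522, 0.477]
contact_force: [0.1, -0.7, 0.4]
opening: 0.0
```

servo_tool([
  [[0,0,-0.003,0],[0,0,-0.006,0],[0,0,-0.01,0],[0,0,-0.01,0],[0,0,-0.01,0]],
])

```text
time: 11.75
eef_pos: [0.5189, 0.0888, 0.0899]
tcp_rot: [-0.522, -0.477, 0.522, -0.477]
contact_force: [-0.0, -0.4, 0.8]
opening: -0.0
```

servo_tool([
  [[0,0,-0.003,0],[0,0,-0.006,0],[0,0,-0.008,0],[0,0,-0.008,0],[0,0,-0.008,0]],
])

```text
time: 12.25
eef_pos: [0.519, 0.0887, 0.0891]
tcp_rot: [-0.522, -0.477, 0.522, -0.477]
contact_force: [0.0, -0.4, 0.5]
opening: 0.0
```

servo_tool([
  [[0,0,-0.003,0],[0,0,-0.006,0],[0,0,-0.008,0],[0,0,-0.008,0],[0,0,-0.008,0]],
])

```text
time: 12.75
eef_pos: [0.5191, 0.0887, 0.0887]
tcp_rot: [0.522, 0.477, -0.522, 0.477]
contact_force: [-2.2, 0.1, 3.7]
opening: 0.005
```

servo_tool([
  [[-0.02,0.002,-0.002,0],[-0.06,0.006,-0.002,0],[-0.11,0.01,-0.002,0],[-0.16,0.015,-0.002,0],[-0.16,0.015,-0.002,0]],
])

```text
time: 13.25
eef_pos: [0.5025, 0.0903, 0.0886]
tcp_rot: [0.522, 0.477, -0.522, 0.477]
contact_force: [0.5, 0.2, 5.0]
opening: -0.004
```

servo_tool([
  [[0,0,0.03,0],[0.08,-0.008,0.03,0],[0.16,-0.015,0.03,0],[0.16,-0.015,0.012,0],[0.16,-0.015,0.006,0]],
])

```text
time: 13.75
eef_pos: [0.5197, 0.0886, 0.0887]
tcp_rot: [0.522, 0.477, -0.522, 0.477]
contact_force: [0.4, 0.0, 2.3]
opening: 0.003
```

servo_tool([
  [[0,0,-0.006,0],[-0.05,0.005,-0.006,0],[-0.1,0.01,-0.006,0],[-0.15,0.014,-0.006,0],[-0.15,0.014,-0.006,0]],
])

```text
time: 14.25
eef_pos: [0.5034, 0.0903, 0.0886]
tcp_rot: [0.522, 0.477, -0.522, 0.477]
contact_force: [-0.1, -0.4, 4.6]
opening: 0.002
```

```bash
python3 look.py l2 s
```

```text
side left [0.12] [67.]
side mid [] []
side right [-0.6   0.45] [34. 62.]
14.3 [0.5034 0.0902 0.0886]
```

servo_tool([
  [[0,0,0.03,0],[0.08,-0.008,0.03,0],[0.13,-0.012,0.03,0],[0.13,-0.012,0.012,0],[0.13,-0.012,0.006,0]],
])

```text
time: 14.8
eef_pos: [0.5174, 0.0888, 0.0887]
tcp_rot: [-0.522, -0.477, 0.522, -0.477]
contact_force: [-0.1, -0.7, 3.5]
opening: -0.005
```

servo_tool([
  [[0,0,-0.006,0],[-0.03,0.003,-0.006,0],[-0.06,0.006,-0.006,0],[-0.09,0.008,-0.006,0],[-0.09,0.008,-0.006,0]],
])

```text
time: 15.3
eef_pos: [0.5081, 0.0898, 0.0887]
tcp_rot: [0.522, 0.476, -0.522, 0.477]
contact_force: [1.1, -0.8, 4.7]
opening: 0.003
```

servo_tool([
  [[0,0,0.05,0],[0.05,0,0.15,0],[0.1,0,0.25,0],[0.1,0,0.3,0],[0.1,0,0.3,0]],
])

```text
time: 15.8
eef_pos: [0.5188, 0.0897, 0.1194]
tcp_rot: [0.523, 0.476, -0.522, 0.477]
contact_force: [0.5, -0.5, 0.2]
opening: 0.001
```

```bash
python3 look.py l3 s
```

```text
side left [0.12] [67.]
side mid [0.] [60.]
side right [0.46] [65.]
15.85 [0.5182 0.0897 0.1187]
```

View pics/l3.png

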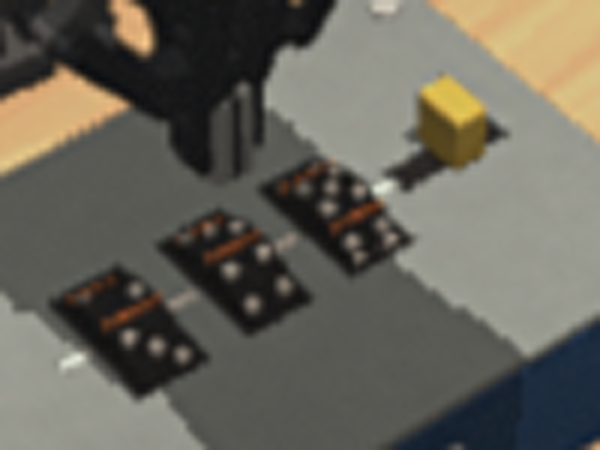

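The middle wheel has hardly moved: 4 dots still sit below the bar at px (232,248), so the value is about 2.62. My fast strokes slipped or lost contact. Next I'll drag slower with slightly more pressure.

servo_tool([
  [[0.017,-0.011,-0.1,0],[0.017,-0.011,-0.2,0],[0.017,-0.011,-0.26,0],[0.017,-0.011,-0.28,0],[0.017,-0.011,-0.29,0]],
])

```text
time: 16.35
eef_pos: [0.5191, 0.0886, 0.0887]
tcp_rot: [-0.522, -0.477, 0.523, -0.476]
contact_force: [-2.5, 0.5, 4.3]
opening: -0.003
```

servo_tool([
  [[0,0,-0.005,0],[0,0,-0.01,0],[0,0,-0.013,0],[0,0,-0.013,0],[0,0,-0.013,0]],
])

```text
time: 16.85
eef_pos: [0.5202, 0.0886, 0.0886]
tcp_rot: [0.523, 0.476, -0.522, 0.477]
contact_force: [-2.4, -1.1, 5.4]
opening: -0.003
```

servo_tool([
  [[-0.01,0.001,0,0],[-0.02,0.002,0,0],[-0.03,0.003,0,0],[-0.04,0.004,0,0],[-0.05,0.005,0,0]],
])

```text
time: 17.35
eef_pos: [0.5157, 0.089, 0.0887]
tcp_rot: [0.523, 0.476, -0.522, 0.477]
contact_force: [2.8, -0.5, 5.2]
opening: 0.006
```

servo_tool([
  [[-0.02,0.002,0,0],[-0.04,0.004,0,0],[-0.06,0.006,0,0],[-0.08,0.008,0,0],[-0.1,0.01,0,0]],
])

```text
time: 17.85
eef_pos: [0.5057, 0.09, 0.0886]
tcp_rot: [0.523, 0.476, -0.522, 0.478]
contact_force: [2.4, -0.6, 5.1]
opening: -0.0
```

servo_tool([
  [[0,0,0.04,0],[0,0,0.15,0],[0.1,0,0.25,0],[0.15,0,0.3,0],[0.15,0,0.3,0]],
])

```text
time: 18.35
eef_pos: [0.5214, 0.0901, 0.1194]
tcp_rot: [0.523, 0.476, -0.521, 0.477]
contact_force: [-0.3, 0.2, -0.7]
opening: 0.0
```

```bash
python3 look.py l4 s
```

```text
side left [0.12] [67.]
side mid [-0.63 -0.61  0.49] [46. 46. 59.]
side right [0.45] [64.]
18.4 [0.5205 0.0901 0.1184]
```

Rolling works now (mid about 2.13). Two more strokes, with a clear lift between them.

servo_tool([
  [[0.01,-0.016,-0.1,0],[0.01,-0.016,-0.2,0],[0.01,-0.016,-0.27,0],[0.01,-0.016,-0.295,0],[0.01,-0.016,-0.3,0]],
])

```text
time: 18.9
eef_pos: [0.5211, 0.0883, 0.0884]
tcp_rot: [-0.522, -0.477, 0.522, -0.477]
contact_force: [-1.5, -0.4, 8.5]
opening: -0.001
```

servo_tool([
  [[-0.01,0.001,0,0],[-0.03,0.003,0,0],[-0.05,0.005,0,0],[-0.07,0.007,0,0],[-0.09,0.009,0,0]],
])

```text
time: 19.4
eef_pos: [0.5127, 0.0892, 0.0887]
tcp_rot: [0.523, 0.476, -0.522, 0.478]
contact_force: [3.1, -0.6, 5.8]
opening: -0.0
```

servo_tool([
  [[-0.02,0.002,0,0],[-0.04,0.004,0,0],[-0.06,0.006,0,0],[-0.08,0.007,0,0],[-0.08,0.007,0,0]],
])

```text
time: 19.9
eef_pos: [0.5043, 0.0899, 0.0886]
tcp_rot: [0.523, 0.476, -0.522, 0.477]
contact_force: [1.6, -1.8, 5.8]
opening: 0.002
```

servo_tool([
  [[0,0,0.04,0],[0,0,0.15,0],[0.1,0,0.25,0],[0.15,0,0.3,0],[0.16,0,0.3,0]],
])

```text
time: 20.4
eef_pos: [0.5214, 0.0901, 0.1193]
tcp_rot: [0.523, 0.476, -0.522, 0.477]
contact_force: [-0.7, -1.3, -0.4]
opening: 0.001
```

```bash
python3 look.py l5 s
```

```text
side left [0.12] [67.]
side mid [0.01] [60.]
side right [0.45] [65.]
20.45 [0.5206 0.0901 0.1185]
```

servo_tool([
  [[0,-0.016,-0.1,0],[0,-0.016,-0.2,0],[0,-0.016,-0.26,0],[0,-0.016,-0.285,0],[0,-0.016,-0.3,0]],
])

```text
time: 20.95
eef_pos: [0.5199, 0.0884, 0.0885]
tcp_rot: [-0.522, -0.477, 0.522, -0.477]
contact_force: [-1.8, -0.4, 11.0]
opening: -0.002
```

servo_tool([
  [[-0.01,0.001,0,0],[-0.03,0.003,0,0],[-0.05,0.005,0,0],[-0.07,0.007,0,0],[-0.09,0.009,0,0]],
])

```text
time: 21.45
eef_pos: [0.5115, 0.0892, 0.0886]
tcp_rot: [0.523, 0.476, -0.522, 0.477]
contact_force: [2.1, -0.9, 5.4]
opening: 0.006
```

servo_tool([
  [[-0.02,0.002,0,0],[-0.04,0.004,0,0],[-0.06,0.006,0,0],[-0.063,0.006,0,0],[-0.063,0.006,0,0]],
])

```text
time: 21.95
eef_pos: [0.505, 0.0899, 0.0886]
tcp_rot: [0.523, 0.476, -0.522, 0.477]
contact_force: [1.7, -1.4, 5.7]
opening: 0.002
```

servo_tool([
  [[0,0,0.04,0],[0,0,0.15,0],[0.1,0,0.25,0],[0.14,0,0.3,0],[0.14,0,0.3,0]],
])

```text
time: 22.45
eef_pos: [0.5199, 0.09, 0.1193]
tcp_rot: [0.523, 0.476, -0.522, 0.477]
contact_force: [-0.1, -0.2, 0.1]
opening: 0.001
```

```bash
python3 look.py l6 s
```

```text
side left [0.12] [67.]
side mid [-0.6  0.5] [42. 61.]
side right [0.45] [64.]
22.5 [0.519  0.09   0.1184]
```

View pics/l6.png

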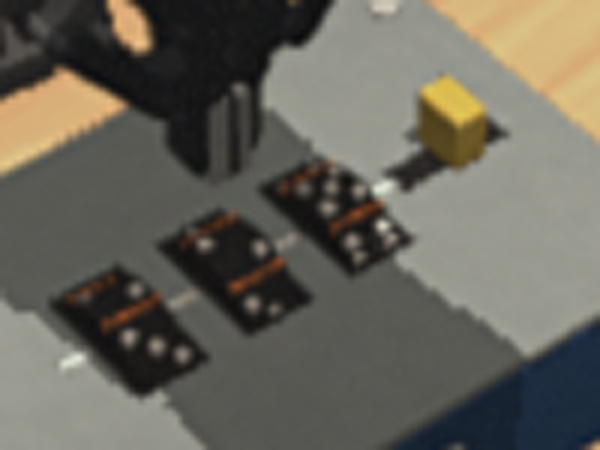

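Mid shows two dots squarely (about 1.07). Now the left wheel, start at box x −9 mm.

servo_tool([
  [[-0.03,0.1,0,0],[-0.06,0.25,-0.05,0],[-0.122,0.419,-0.15,0],[-0.122,0.419,-0.22,0],[-0.122,0.419,-0.26,0]],
])

```text
time: 23.0
eef_pos: [0.5049, 0.1327, 0.0903]
tcp_rot: [-0.521, -0.478, 0.522, -0.477]
contact_force: [0.6, -0.5, -0.4]
opening: 0.005
```

servo_tool([
  [[0,0,-0.003,0],[0,0,-0.006,0],[0,0,-0.01,0],[0,0,-0.01,0],[0,0,-0.01,0]],
])

```text
time: 23.5
eef_pos: [0.5065, 0.1317, 0.0911]
tcp_rot: [0.523, 0.476, -0.522, 0.477]
contact_force: [-0.8, 0.0, -0.1]
opening: 0.001
```

servo_tool([
  [[0,0,-0.003,0],[0,0,-0.006,0],[0,0,-0.008,0],[0,0,-0.008,0],[0,0,-0.008,0]],
])

```text
time: 24.0
eef_pos: [0.5061, 0.1319, 0.09]
tcp_rot: [-0.522, -0.477, 0.522, -0.477]
contact_force: [0.3, -0.3, -0.0]
opening: -0.001
```

servo_tool([
  [[0,0,-0.003,0],[0,0,-0.006,0],[0,0,-0.008,0],[0,0,-0.008,0],[0,0,-0.008,0]],
])

```text
time: 24.5
eef_pos: [0.5061, 0.1319, 0.0892]
tcp_rot: [-0.522, -0.477, 0.522, -0.477]
contact_force: [0.1, -0.2, -0.4]
opening: 0.001
```

servo_tool([
  [[0,0,-0.003,0],[0,0,-0.006,0],[0,0,-0.008,0],[0,0,-0.008,0],[0,0,-0.008,0]],
])

```text
time: 25.0
eef_pos: [0.5061, 0.1319, 0.0884]
tcp_rot: [-0.522, -0.477, 0.522, -0.477]
contact_force: [-1.0, 0.3, -0.3]
opening: -0.002
```

servo_tool([
  [[0,0,-0.003,0],[0,0,-0.006,0],[0,0,-0.008,0],[0,0,-0.008,0],[0,0,-0.008,0]],
])

```text
time: 25.5
eef_pos: [0.5063, 0.1319, 0.0881]
tcp_rot: [0.522, 0.477, -0.522, 0.477]
contact_force: [-0.6, 0.4, 3.6]
opening: 0.001
```

servo_tool([
  [[0,0,-0.003,0],[0.02,-0.002,-0.003,0],[0.04,-0.004,-0.003,0],[0.06,-0.006,-0.003,0],[0.08,-0.007,-0.003,0]],
])

```text
time: 26.0
eef_pos: [0.5144, 0.1312, 0.0881]
tcp_rot: [-0.522, -0.477, 0.522, -0.477]
contact_force: [-3.6, -0.4, 6.4]
opening: -0.0
```

servo_tool([
  [[0.02,-0.002,0,0],[0.04,-0.004,0,0],[0.06,-0.006,0,0],[0.08,-0.008,0,0],[0.09,-0.008,0,0]],
])

```text
time: 26.5
eef_pos: [0.5235, 0.1304, 0.0881]
tcp_rot: [-0.522, -0.477, 0.522, -0.477]
contact_force: [-2.3, -1.1, 5.8]
opening: -0.002
```

servo_tool([
  [[0,0,0.04,0],[0,0,0.1,0],[-0.07,0.007,0.12,0],[-0.14,0.013,0.12,0],[-0.17,0.015,0.12,0]],
])

```text
time: 27.0
eef_pos: [0.5049, 0.132, 0.0989]
tcp_rot: [-0.522, -0.477, 0.522, -0.477]
contact_force: [-0.2, -0.2, 0.1]
opening: -0.002
```

```bash
python3 look.py l7 s
```

```text
side left [0.51] [67.]
side mid [-0.58  0.5 ] [40. 60.]
side right [-0.6   0.45] [61. 88.]
27.05 [0.5047 0.1321 0.0988]
```

servo_tool([
  [[0,0,-0.05,0],[0,0,-0.09,0],[0,0,-0.106,0],[0,0,-0.114,0],[0,0,-0.12,0]],
])

```text
time: 27.55
eef_pos: [0.5063, 0.1318, 0.088]
tcp_rot: [-0.522, -0.477, 0.522, -0.477]
contact_force: [-2.9, -0.4, 7.1]
opening: 0.002
```

servo_tool([
  [[0.01,-0.001,0,0],[0.03,-0.003,0,0],[0.05,-0.005,0,0],[0.07,-0.006,0,0],[0.09,-0.008,0,0]],
])

```text
time: 28.05
eef_pos: [0.5154, 0.131, 0.0881]
tcp_rot: [-0.522, -0.477, 0.522, -0.477]
contact_force: [-2.6, -0.4, 5.5]
opening: 0.001
```

servo_tool([
  [[0.02,-0.002,0,0],[0.04,-0.004,0,0],[0.06,-0.006,0,0],[0.08,-0.007,0,0],[0.08,-0.007,0,0]],
])

```text
time: 28.55
eef_pos: [0.5237, 0.1303, 0.0881]
tcp_rot: [0.522, 0.477, -0.522, 0.477]
contact_force: [-2.9, -0.3, 5.7]
opening: -0.003
```

servo_tool([
  [[0,0,0.04,0],[0,0,0.1,0],[-0.07,0.007,0.12,0],[-0.12,0.011,0.12,0],[-0.13,0.012,0.12,0]],
])

```text
time: 29.05
eef_pos: [0.5091, 0.1317, 0.099]
tcp_rot: [-0.522, -0.477, 0.522, -0.477]
contact_force: [0.2, -0.6, -0.3]
opening: 0.0
```

```bash
python3 look.py l8 s
```

```text
side left [0.87] [61.]
side mid [-0.6  0.5] [42. 60.]
side right [-0.61  0.45] [61. 88.]
29.1 [0.5092 0.1317 0.099 ]
```

servo_tool([
  [[0,0,-0.05,0],[0,0,-0.09,0],[0,0,-0.106,0],[0,0,-0.114,0],[0,0,-0.12,0]],
])

```text
time: 29.6
eef_pos: [0.5105, 0.1315, 0.0881]
tcp_rot: [-0.522, -0.477, 0.522, -0.477]
contact_force: [-3.1, -1.1, 7.4]
opening: -0.001
```

servo_tool([
  [[0.02,-0.002,0,0],[0.04,-0.004,0,0],[0.06,-0.006,0,0],[0.08,-0.007,0,0],[0.08,-0.007,0,0]],
])

```text
time: 30.1
eef_pos: [0.5187, 0.1308, 0.0881]
tcp_rot: [-0.522, -0.477, 0.522, -0.477]
contact_force: [-2.3, -0.8, 4.5]
opening: -0.002
```

servo_tool([
  [[0,0,0.04,0],[0,0,0.15,0],[0,0,0.3,0],[0.2,0,0.5,0],[0.3,0,0.7,0]],
])

```text
time: 30.6
eef_pos: [0.5493, 0.1309, 0.1594]
tcp_rot: [0.523, 0.476, -0.522, 0.477]
contact_force: [0.1, 0.2, -0.2]
opening: 0.004
```

```bash
python3 look.py l9 s
```

```text
side left [-0.56  0.52] [45. 61.]
side mid [-0.58  0.5 ] [47. 58.]
side right [-0.61  0.45] [59. 85.]
30.65 [0.5528 0.131  0.1639]
```

View pics/l9.png

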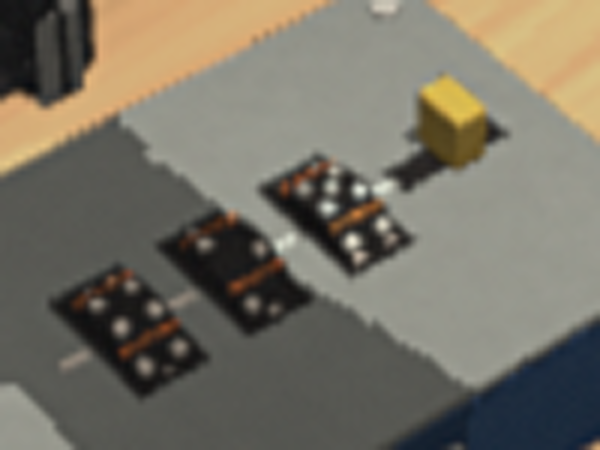

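All three show 4, 2 and 5 dots (values about 3.14, 1.07 and 4.26), bolt still shut. Now go to the right of the knob.

servo_tool([
  [[-0.1,-0.2,0,0],[-0.2,-0.4,0,0],[-0.3,-0.6,0,0],[-0.4,-0.8,0,0],[-0.5,-1,0,0]],
])

```text
time: 31.15
eef_pos: [0.4976, 0.0303, 0.1578]
tcp_rot: [0.522, 0.477, -0.522, 0.477]
contact_force: [0.1, -0.7, 0.2]
opening: 0.001
```

servo_tool([
  [[-0.02,-0.2,0,0],[-0.02,-0.4,0,0],[-0.02,-0.6,0,0],[-0.02,-0.64,-0.15,0],[-0.02,-0.64,-0.3,0]],
])

```text
time: 31.65
eef_pos: [0.4967, -0.0341, 0.1281]
tcp_rot: [0.523, 0.476, -0.522, 0.477]
contact_force: [-0.2, -0.3, -0.0]
opening: -0.002
```

servo_tool([
  [[0,0,-0.15,0],[0,0,-0.3,0],[0,0,-0.4,0],[0,0,-0.45,0],[0,0,-0.45,0]],
])

```text
time: 32.15
eef_pos: [0.4958, -0.0329, 0.0819]
tcp_rot: [-0.522, -0.477, 0.522, -0.476]
contact_force: [0.8, -0.2, 0.3]
opening: 0.001
```

servo_tool([
  [[0.03,0,0,0],[0.053,0.02,0,0],[0.053,0.04,0,0],[0.053,0.05,0,0],[0.053,0.05,0,0]],
])

```text
time: 32.65
eef_pos: [0.5016, -0.0279, 0.0825]
tcp_rot: [0.522, 0.477, -0.522, 0.477]
contact_force: [0.1, -0.7, -0.2]
opening: -0.002
```

servo_tool([
  [[0.001,0.01,0,0],[0.002,0.02,0,0],[0.003,0.03,0,0],[0.004,0.04,0,0],[0.004,0.04,0,0]],
])

```text
time: 33.15
eef_pos: [0.5019, -0.024, 0.0823]
tcp_rot: [-0.522, -0.477, 0.522, -0.477]
contact_force: [-0.8, -0.2, -0.6]
opening: 0.001
```

servo_tool([
  [[0.001,0.01,0,0],[0.002,0.02,0,0],[0.003,0.03,0,0],[0.003,0.03,0,0],[0.003,0.03,0,0]],
])

```text
time: 33.65
eef_pos: [0.5021, -0.0215, 0.0823]
tcp_rot: [-0.522, -0.477, 0.522, -0.477]
contact_force: [-0.4, -2.0, -0.4]
opening: -0.003
```

servo_tool([
  [[0.001,0.01,0,0],[0.002,0.02,0,0],[0.003,0.03,0,0],[0.003,0.03,0,0],[0.003,0.03,0,0]],
])

```text
time: 34.15
eef_pos: [0.5025, -0.0179, 0.0823]
tcp_rot: [0.522, 0.477, -0.522, 0.477]
contact_force: [-1.4, -2.6, 0.6]
opening: 0.002
```

servo_tool([
  [[0.001,0.004,0,0],[0.001,0.008,0,0],[0.001,0.01,0,0],[0.001,0.01,0,0],[0.001,0.01,0,0]],
])

```text
time: 34.65
eef_pos: [0.5026, -0.017, 0.0823]
tcp_rot: [0.522, 0.477, -0.522, 0.477]
contact_force: [-0.2, -2.6, 0.2]
opening: -0.001
```

servo_tool([
  [[0.001,0.015,0,0],[0.003,0.03,0,0],[0.004,0.045,0,0],[0.005,0.06,0,0],[0.006,0.07,0,0]],
])

```text
time: 35.15
eef_pos: [0.5032, -0.0099, 0.0823]
tcp_rot: [0.522, 0.477, -0.522, 0.477]
contact_force: [-0.6, -2.9, 1.3]
opening: 0.002
```

servo_tool([
  [[0.001,0.005,0,0],[0.001,0.01,0,0],[0.001,0.015,0,0],[0.002,0.02,0,0],[0.002,0.02,0,0]],
])

```text
time: 35.65
eef_pos: [0.5034, -0.008, 0.0823]
tcp_rot: [0.522, 0.477, -0.522, 0.477]
contact_force: [-0.4, -3.0, -0.1]
opening: -0.001
```

servo_tool([
  [[0.001,0.004,0,0],[0.001,0.008,0,0],[0.001,0.012,0,0],[0.001,0.012,0,0],[0.001,0.012,0,0]],
])

```text
time: 36.15
eef_pos: [0.5035, -0.0068, 0.0823]
tcp_rot: [0.522, 0.477, -0.522, 0.477]
contact_force: [-0.6, -2.7, 0.3]
opening: -0.003
```

servo_tool([
  [[0.001,0.004,0,0],[0.001,0.008,0,0],[0.001,0.01,0,0],[0.001,0.01,0,0],[0.001,0.01,0,0]],
])

```text
time: 36.65
eef_pos: [0.5036, -0.0061, 0.0823]
tcp_rot: [-0.522, -0.477, 0.522, -0.477]
contact_force: [0.5, -4.9, 0.4]
opening: -0.0
```

servo_tool([
  [[0,0.002,0,0],[0,0.004,0,0],[0,0.004,0,0],[0,0.004,0,0],[0,0.004,0,0]],
])

```text
time: 37.15
eef_pos: [0.5036, -0.0061, 0.0823]
tcp_rot: [-0.522, -0.477, 0.522, -0.477]
contact_force: [-0.8, -6.4, 0.1]
opening: -0.0
```

Against the stop: no further motion and rising force. Back off and lift.

servo_tool([
  [[0,-0.03,0,0],[-0.005,-0.08,0,0],[-0.01,-0.12,0,0],[-0.01,-0.13,0.1,0],[-0.01,-0.13,0.25,0]],
])

```text
time: 37.65
eef_pos: [0.5018, -0.0183, 0.1071]
tcp_rot: [-0.522, -0.477, 0.523, -0.476]
contact_force: [-0.0, 0.0, -0.7]
opening: 0.003
```

servo_tool([
  [[0,-0.1,0.2,0],[0,-0.3,0.4,0],[0,-0.5,0.6,0],[0,-0.8,0.8,0],[0,-1,0.8,0]],
])

```text
time: 38.15
eef_pos: [0.5047, -0.1206, 0.1921]
tcp_rot: [0.524, 0.474, -0.521, 0.479]
contact_force: [0.5, 0.4, 0.2]
opening: -0.005
```

servo_tool([
  [[0,-0.2,0,0],[0,-0.4,0,0],[0,-0.5,0,0],[0,-0.5,0,0],[0,-0.5,0,0]],
])

```text
time: 38.65
eef_pos: [0.5025, -0.168, 0.1874]
tcp_rot: [0.522, 0.477, -0.522, 0.476]
contact_force: [-0.0, -0.6, -0.2]
opening: -0.0
```

```bash
python3 look.py end
```

```text
side left [-0.56  0.51] [75. 86.]
side mid [-0.58  0.5 ] [70. 87.]
side right [-0.62  0.45] [61. 89.]
top left [-0.55  0.5 ] [116.  97.]
top mid [-0.57  0.49] [101.  78.]
top right [-0.61  0.44] [115. 116.]
38.75 [ 0.5025 -0.1676  0.1873]
```

View pics/end.png

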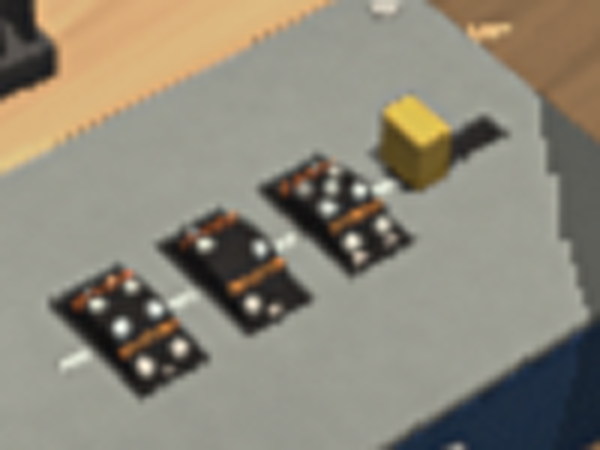

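The final picture shows 4, 2 and 5 dots. The knob has moved from px (453,120) to (416,143), next to the right index line, and the robot is clear.

```bash
python3 -c "
from plant import *
print(sign_off())"
```

```text
the job is handed in; nothing more can be done
None
```

The lock box shows four, two and five dots from left to right, the bolt is open against its stop, and I handed the job in at 38.8 s of the 70 s.

- **Wheels:** The last pictures from both cameras put them at about 3.15, 1.07 and 4.27 rad. They are off by about 0.01, 0.03 and 0.08 rad, inside the 0.2 rad allowed.
- **Bolt:** It slid at about 3 N. It then stopped dead while the force rose to about 6 N. The last picture shows the knob moved towards the wheels. I judged the bolt open from this and did not measure its travel separately.
- **Forces:** The highest reading was about 11 N, when the finger touched down on the middle wheel. Readings come only at the end of each move, so brief peaks between them were not seen.
- **Release:** The arm was clear of the box, with only noise on the force reading.
- **What went wrong:** My first fast strokes on the middle wheel barely turned it. Slower strokes with a higher lift between them fixed that.
- **Other things on the bench:** I did not measure their positions again at the end. The finger stayed over the box while low, and I saw no unexpected contact force.

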